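Complete the drill-sleeve rack and lift it out of its tray

ROBOT

A 6-joint arm with a two-finger parallel gripper is mounted at the origin on the work surface. World frame = base frame: x ahead of the robot, y to its left, z up, the work surface at z = 0. Lengths are in m, angles in rad, forces in N, time in s.
With the tool pointing down it reaches from about 0.375 to 0.925 m from the base axis. Payload 5.7 kg.
Tool frame: the origin (TCP) lies midway between the tips of the shut fingers; the grasp point (between the pads) lies 19 mm behind it (arm.grip_depth is the distance from the TCP to the grasp point, in m); z points along the fingers, y is the line along which they close (so a half turn about z gives the same grasp; the last joint's range is limited). The gripper opens to 88 mm and grips with 3 to 60 N. Pads are 20 mm wide; open, the fingers measure 115 mm over their backs; the gripper's body (75 mm by 178 mm) begins 61 mm behind the grasp point.
Start: joints at [1.144, 0.359, 1.51, -0, 1.272, -0.115], TCP at [0.184, 0.571, 0.223] pointing down, gripper open.
Joint ranges: [-2.97, 2.97], [-1.01, 2.36], [0.21, 2.38], [-0.96, 4.11], [0.2, 2.71], [-2.98, 2.98]. Speed limits (rad/s): [2.39, 2.39, 3.14, 3.14, 3.14, 3.14].

INTERFACE

Orientations are given as a 3x3 rotation matrix whose columns are the frame's x, y, z axes.
In Python, from workcell import arm gives the robot as it stands.
- The arm moves only by the shell command python3 -m creep 'ROWS' [FORCE]. ROWS is JSON, a list that holds one entry, the list of rows, each a list of 5 numbers: the shift along the world's x, y, z each as a share of 0.03 m, from -1 to 1, then the turn about the world's z as a share of 6 degrees, from -1 to 1, then the closure, from -1 (fully open) to 1 (shut), so that 0 is half open. In form: [[[tx, ty, tz, roll, grip], ...]]. A call has 1 to 8 rows; each row shifts and turns the commanded pose from where the row before left it; what a row does not reach is not made up. A row lasts 1/12 s, in which the tool goes at most 41.7 mm and 7.16 degrees, less where a joint would pass 70% of its speed; a pose out of reach is approached as far as the arm can. A call with a number of a shift or a turn outside -1 to 1 is refused whole. A call with a gripper value outside its range is refused whole. The fingers move at their own pace and stop on an object; FORCE is the grip in N (left out, the last holds). Time passes only in rows, so rows that do not move let the fingers close. It gives the time, the measured TCP pose, the force, the opening and the grip force at its end, in the units of the state.
- arm.state(): the state, without advancing time (a new reading comes with each control period).
- arm.camera(name): name is "scene" or "top" or "wrist"; returns a dict with "color" (400x640x3 uint8, red, green, blue), "z_map" (400x640 float32, m along the optical axis (not along the pixel's ray), 0 where there is no reading), "mtx" (3x3 intrinsics, pixels), "R" (3x3) and "t" (3): a world point X has camera coordinates R X + t; the wrist camera has in their place "mount" (4x4, takes a point from camera to tool coordinates, whose origin is the TCP and whose axes are the flange's). Camera axes: x right, y down, z forward; pixel columns grow to the right and rows downward; lengths in m; the calibration is good to about 2 mm. A picture is of the moment at which its call begins: read the wrist's pose just before it.
- arm.finish_job(): hands the job in; it is judged then, once.
The state is a dict: "clock": time; "joints": joint angles; "dq": joint speeds; "effort": joint torques, N m; "ee_pos": TCP position; "eef_rot": TCP orientation; "contact_force": force on the tool from outside, world axes, zero at the start; "ft_torque": the same for the moment, N m; "opening": finger opening in m; "grasp_force": force on a finger pad.
Only numpy, scipy, OpenCV 4.12 (cv2) and the standard library are available. Lean on these libraries where they do the work, as an engineer would, in place of code of your own. Each camera call takes 0.05 s, during which the arm holds its last target. There are 200 camera calls.

TASK

The practice session is over: take the drill sleeve that stands in the yellow foam practice block, pass it down through the one empty place of the sleeve rack in the steel tray until its orange collar sits on the deck, lowering it rather than dropping it. Then take the full rack by the middle of its black handle, lift it straight up out of the tray with its underside at least 10 cm above the table, and finish there, still holding it level and steady in the air above the tray, ready to hand over. Keep the rack level all the way, with all four sleeves seated, and leave the pliers, screwdriver and bowl on the table alone.

Things in the scene. Friction and masses are not known exactly. Their poses are not given: they have to be found in the camera images.
- sleeve: drill sleeve to put away, standing in the practice block's hole with its collar on the block's top. Origin on its axis at the collar's underside, z along the axis to the head. Below: steel shaft, diameter 10, length 62, the last 6 tapering to 6. Above: orange collar, diameter 22, from 0 to 4; dark knurled head to grip, diameter 16, from 4 to 44. 50 to 80 g
- sleeve2: one of the three sleeves already in the rack, the same shape and origin as sleeve; loose, hanging by its collar in place2
- sleeve3: the same, in place3
- sleeve4: the same, in place4
- rack: loose metal sleeve rack, 104 (x) by 210 (y), standing in the tray: dark base, end plates, aluminium deck 6 thick, its top 72 above the base. Four through holes, diameter 13, at x = +-32, y = +-82; sleeves hang in them by their collars. Drill-bit ends stand 8 proud of the deck's middle. Origin: centre of the underside, z up. 400 to 650 g empty; balanced about its middle when full
- rack_handle: fixed handle of the rack, black bar along the rack's y, 14 wide (x), 88 long (y), 16 high, on two thin posts at y = +-36; its underside is 44 above the deck. Same origin and axes as rack; the bar's middle is at z = 124 (point handle_mid)
- handle_mid (a point): middle of the black handle bar, 124 above the rack's underside; axes as the rack's
- place1 (a point): the empty place of the rack: centre of the hole, level with the deck's top; axes as the rack's (neighbour place2 lies 64 away along the rack's -x, place3 164 away along -y)
- place2 (a point): hole centre of place2 at the deck's top, x = -32, y = +82 in the rack
- place3 (a point): the same for place3, x = +32, y = -82
- place4 (a point): the same for place4, x = -32, y = -82
- tray: fixed open perforated steel tray, 180 (x) by 290 (y), walls 30 high, walls and floor 3 thick; the rack stands loose on its floor with some 35 of play all round. Origin: centre of the underside, on the table
- block: fixed yellow foam practice block, 90 by 100, top 72 above the table, on a wider aluminium base; the sleeve stands in a hole of diameter 13, 66 deep, at its centre. It may be to the left or to the right of the tray. Origin: centre of the underside
- foot: fixed cream foot-bone model on a white board 240 (x) by 90 (y), 112 high at the ankle stump, on the other side of the tray. Origin: centre of the underside
- pliers: bystander: side-cutting pliers with red grips, about 165 long and 22 high, lying beyond the tray. Origin near the rivet
- screwdriver: bystander: green-handled screwdriver lying beyond the tray. Origin near its middle
- gallipot: bystander: small steel bowl, 84 across, 40 high, beyond the tray on the left. Origin: centre of the underside
There are look-alikes about, which are no part of the job. Leave any purple look-alike of the sleeve2 alone. Leave any purple look-alike of the sleeve3 alone.

How it is judged:
By the outcome, as a careful person would: the job done as asked, in the order asked, and still so for the second after the job is handed in, while the arm keeps its last pose, push and grip.
It also fails if it takes over 56 s, if anything falls off the work surface, if the arm or the gripper's body presses on something with over 40 N, if the wrist force passes 120 N, or if a joint passes its speed limit or range.

## Working session

There is one attempt and no reset: what is moved stays moved. The work goes in short steps, Python scripts to look and compute and a shell command to move; the robot and the scene stay as the last step left them, time stands still between calls to the robot, and variables do not carry over. Pictures are saved under pics/ and viewed, at most 10 in all, crops included, and the job is handed in when it is done.

```bash
mkdir -p pics
cat > h.py <<'E'
import numpy as np, cv2
from workcell import arm
def grab(name):
    s=arm.state(); c=arm.camera(name)
    if 'mount' in c:
        T=np.eye(4);T[:3,:3]=s['eef_rot'];T[:3,3]=s['ee_pos']
        M=T@np.array(c['mount']); c['Rc']=M[:3,:3]; c['o']=M[:3,3]
    else:
        R=np.array(c['R']);c['Rc']=R.T;c['o']=-R.T@np.array(c['t'])
    return c
def ray(c,u,v,z):
    d=c['Rc']@np.linalg.inv(c['mtx'])@np.array([u,v,1.]); return c['o']+d*(z-c['o'][2])/d[2]
def cloud(c):
    v,u=np.mgrid[:400,:640]; p=np.stack([u,v,np.ones_like(u)],-1)@np.linalg.inv(c['mtx']).T*c['z_map'][...,None]
    return p@c['Rc'].T+c['o']
def save(c,n): cv2.imwrite('pics/'+n,c['color'][...,::-1])
E
python3 - <<'E'
from h import *
a=grab('scene');b=grab('top')
im=np.hstack([a['color'],b['color']])[...,::-1]
save(a,'s0.png');save(b,'t0.png')
np.savez('top0.npz',**b); np.savez('scene0.npz',**a)
print(arm.state()['clock'],a['o'],b['o'],arm.state()['opening'],arm.state()['eef_rot'])
E
```

```text
0.1 [1.14377696 0.4755563  0.56948657] [ 0.34726603 -0.00589439  1.20676165] 0.08769285691271757 [[-9.51791072e-01  3.06746295e-01 -6.81810003e-04]
 [ 3.06747009e-01  9.51789778e-01 -1.57836872e-03]
 [ 1.64781035e-04 -1.71142043e-03 -9.99998522e-01]]
```

View pics/t0.png

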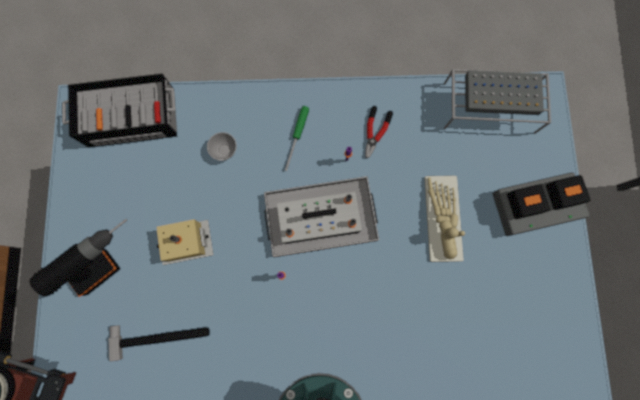

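View pics/s0.png

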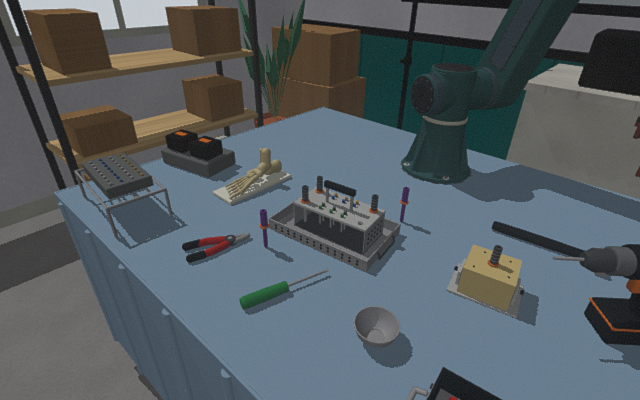

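Candidates for the sleeve in the top view: the block's sleeve with dark head and orange collar at (176,239); purple look-alikes at (348,153) and (281,275); rack sleeves at (347,199), (351,224), (290,233). By the description it is the block's, at (176,239). The empty hole is at about (287,209), upper left in the rack, so the rack's +x and +y run close to the world's. I'll check this in one close crop.

Run:
```python
from h import *
c=dict(np.load('top0.npz')); P=cloud(c); im=c['color']
hsv=cv2.cvtColor(im,cv2.COLOR_RGB2HSV)
cr=cv2.resize(im[170:270,140:390],None,fx=3.2,fy=3.2,interpolation=cv2.INTER_CUBIC); cv2.imwrite('pics/crop.png',cr[...,::-1])
def at(u,v): return P[v-1:v+2,u-1:u+2].reshape(-1,3).round(3)[[0,4,8]]
for n,(u,v) in dict(sl=(176,239),s3=(347,199),s4=(351,224),s2=(290,233),hole=(287,209),hm=(319,214),deck=(300,222)).items(): print(n,at(u,v).tolist())
# rack deck by height
dk=(abs(P[...,2]-.075)<.006); dk[:, :265]=0; dk[:,378:]=0
q=np.argwhere(dk)[:,::-1].astype(np.float32); print('deck n',len(q),np.median(P[dk],0))
r=cv2.minAreaRect(P[dk][:,:2].astype(np.float32)); print(r)
for n,(zl,zh) in dict(handle=(.11,.14)).items():
  m=(P[...,2]>zl)&(P[...,2]<zh); m[:,:296]=0;m[:,341:]=0; print(n,m.sum(),P[m].mean(0),cv2.minAreaRect(P[m][:,:2].astype(np.float32)))
bk=abs(P[...,2]-.072)<.006; bk[:,:150]=0;bk[:,215:]=0
print('block',bk.sum(),cv2.minAreaRect(P[bk][:,:2].astype(np.float32)))
m=(P[...,2]>.095)&(P[...,2]<.13); m[:,:150]=0;m[:,215:]=0;print('head',m.sum(),P[m].mean(0))
```

```text
sl [[0.474, 0.351, 0.113], [0.473, 0.354, 0.097], [0.472, 0.355, 0.086]]
s3 [[0.563, -0.083, 0.118], [0.561, -0.086, 0.116], [0.56, -0.089, 0.104]]
s4 [[0.499, -0.091, 0.115], [0.497, -0.093, 0.113], [0.497, -0.097, 0.095]]
s2 [[0.48, 0.063, 0.119], [0.478, 0.061, 0.113], [0.479, 0.061, 0.086]]
hole [[0.562, 0.078, 0.007], [0.559, 0.075, 0.005], [0.545, 0.068, 0.07]]
hm [[0.524, -0.011, 0.135], [0.522, -0.013, 0.132], [0.519, -0.015, 0.131]]
deck [[0.514, 0.04, 0.074], [0.511, 0.037, 0.073], [0.508, 0.034, 0.076]]
deck n 2681 [ 0.52185424 -0.00934752  0.0744339 ]
((0.38292112946510315, -0.022246867418289185), (0.6118153929710388, 0.21272261440753937), 4.350264072418213)
handle 212 [ 0.52514762 -0.0114136   0.13315911] ((0.525916576385498, -0.01091039925813675), (0.014529156498610973, 0.08655774593353271), 6.743104934692383)
block 1494 ((0.6806029677391052, 0.39689746499061584), (0.5063791275024414, 0.10146569460630417), 10.256234169006348)
head 200 [0.76660981 0.39648656 0.10155061]
```

View pics/crop.png

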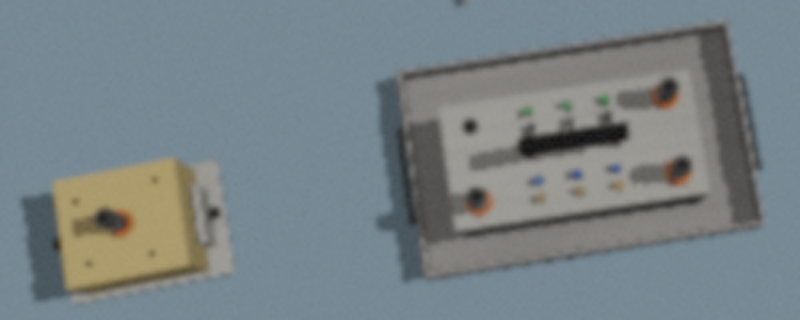

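The crop confirms it: the block's sleeve has an orange collar at about (118,222), and the rack's dark empty hole is at (470,126). The three filled places also have orange collars. Next I refine the numbers from the collars.

Run:
```python
from h import *
c=dict(np.load('top0.npz')); im=c['color']; hsv=cv2.cvtColor(im,cv2.COLOR_RGB2HSV)
m=cv2.inRange(hsv,(3,110,80),(16,255,255)); m[:170]=0;m[270:]=0;m[:,:140]=0;m[:,390:]=0
n,l,st,ce=cv2.connectedComponentsWithStats(m)
P=cloud(c)
for i in range(1,n):
    if st[i,4]<8: continue
    cnt=cv2.findContours((l==i).astype(np.uint8),0,1)[0][0]; (u,v),r=cv2.minEnclosingCircle(cnt)
    z=.076 if u<230 else .079
    print(st[i,4],np.round([u,v,r],1),ray(c,u,v,z).round(4))
print('hole',ray(c,286.9,209.4,.075).round(4))
s=arm.state(); print(s['ee_pos'],np.degrees(np.arctan2(s['eef_rot'][1][1],s['eef_rot'][0][1])))
```

```text
15 [347.  201.    3.2] [ 0.5628 -0.0881  0.079 ]
12 [351.  224.5   3.4] [ 0.5001 -0.0959  0.079 ]
29 [177.1 239.    4.1] [0.4754 0.3577 0.076 ]
hole [0.5456 0.0709 0.075 ]
[0.18380543 0.57047333 0.22188177] 72.13671685426418
```

```bash
python3 -m creep '[[[0.6,-0.44,0,-0.7,-1],[0.6,-0.44,0,-0.7,-1],[0.6,-0.44,0,-0.7,-1],[0.6,-0.44,0,-0.7,-1],[0.6,-0.44,0,-0.7,-1],[0.6,-0.44,0,-0.7,-1],[0.6,-0.44,0,-0.7,-1],[0.6,-0.44,0,-0.7,-1]]]'; python3 -m creep '[[[0.6,-0.44,0,-0.7,-1],[0.6,-0.44,0,-0.7,-1],[0.6,-0.44,0,-0.7,-1],[0.6,-0.44,0,-0.7,-1],[0.6,-0.44,0,-0.7,-1],[0.6,-0.44,0,-0.7,-0.3],[0.6,-0.44,0,-0.7,-0.3],[0.5,-0.44,0,-0.7,-0.3]]]';python3 -m creep '[[[0,0,0,0.3,-0.3],[0,0,0,0,-0.3],[0,0,0,0,-0.3]]]'
python3 - <<'E'
from h import *
c=grab('wrist');save(c,'w1.png');np.savez('w1.npz',**c);s=arm.state(); print(s['clock'],s['ee_pos'],np.degrees(np.arctan2(s['eef_rot'][1][1],s['eef_rot'][0][1])),s['opening'])
E
```

```text
clock: 0.77
ee_pos: [0.3286, 0.4644, 0.2222]
eef_rot: [[-0.62, 0.784, -0.001], [0.784, 0.62, -0.001], [-0.0, -0.001, -1.0]]
contact_force: [0.5, 0.7, -0.6]
opening: 0.0876
grasp_force: 0.0
clock: 1.43
ee_pos: [0.47, 0.3589, 0.2222]
eef_rot: [[-0.082, 0.997, -0.0], [0.997, 0.082, -0.0], [-0.0, -0.0, -1.0]]
contact_force: [0.1, -0.2, -0.1]
opening: 0.0713
grasp_force: 0.0
clock: 1.68
ee_pos: [0.4687, 0.3596, 0.2222]
eef_rot: [[-0.116, 0.993, -0.001], [0.993, 0.116, -0.0], [-0.0, -0.001, -1.0]]
contact_force: [0.2, 1.0, -0.5]
opening: 0.0574
grasp_force: 0.0
1.7333 [0.46849165 0.35986345 0.22229262] 6.71791521940152 0.057422197508476235
```

View pics/w1.png

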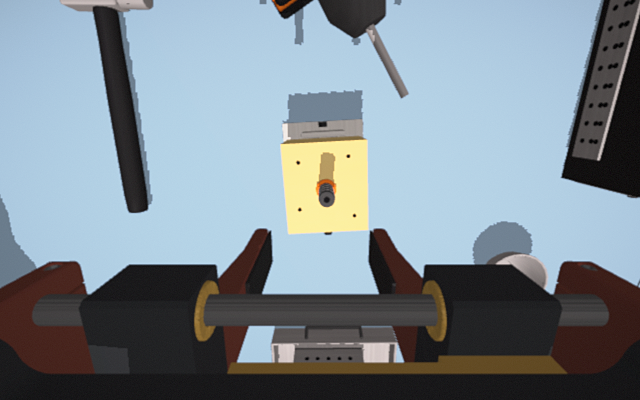

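The wrist view shows the yellow block with the sleeve head at (326,198) and its collar at (325,187), centred between the fingers.

Run:
```python
from h import *
c=dict(np.load('w1.npz'));P=cloud(c);im=c['color'];hsv=cv2.cvtColor(im,cv2.COLOR_RGB2HSV)
m=cv2.inRange(hsv,(3,140,100),(16,255,255)); m[:150]=0;m[230:]=0;m[:,:290]=0;m[:,365:]=0
u=np.argwhere(m)[:,::-1].astype(np.float32);print(len(u),u.min(0),u.max(0))
# collar: its width gives the axis column, far edge + radius for the row
cnt=u; (a,b),r=cv2.minEnclosingCircle(cnt); print('collar',a,b,r,ray(c,a,b,.076), 'exp r px',c['mtx'][0,0]*.011/(c['o'][2]-.076))
g=(P[...,2]>.108)&(P[...,2]<.122); g[:150]=0;g[230:]=0;g[:,:290]=0;g[:,365:]=0
print('head top',g.sum(),P[g].mean(0),cv2.minEnclosingCircle(P[g][:,:2].astype(np.float32)))
h=abs(P[...,2]-.072)<.004; h[:120]=0;h[240:]=0;h[:,:270]=0;h[:,380:]=0
print('block',cv2.minAreaRect(P[h][:,:2].astype(np.float32)),np.median(P[h][:,2]))
```

```text
126 [316. 179.] [335. 194.]
collar 325.75 188.0 10.077921867370605 [0.47568925 0.35964449 0.076     ] exp r px 10.574168518904091
head top 248 [0.47591664 0.35986662 0.11540883] ((0.47637712955474854, 0.35916441679000854), 0.008183471858501434)
block ((0.47615858912467957, 0.35836467146873474), (0.09009244292974472, 0.10065774619579315), 9.77072811126709) 0.07220083560964358
```

```bash
python3 -m creep '[[[0.25,0,-0.6,0,-0.1],[0,0,-0.6,0,-0.1],[0,0,-0.6,0,-0.1],[0,0,-0.6,0,-0.1],[0,0,-0.6,0,-0.1],[0,0,-0.6,0,-0.1],[0,0,-0.6,0,-0.1],[0,0,-0.5,0,-0.1]]]' 20; python3 -m creep '[[[0,0,0,0,-0.1],[0,0,0,0,1],[0,0,0,0,1],[0,0,0,0,1],[0,0,0,0,1],[0,0,0,0,1],[0,0,0,0,1],[0,0,0,0,1]]]' 20
```

```text
clock: 2.4
ee_pos: [0.4754, 0.3602, 0.0804]
eef_rot: [[-0.118, 0.993, -0.001], [0.993, 0.118, -0.0], [-0.0, -0.001, -1.0]]
contact_force: [-0.6, 0.1, 0.6]
opening: 0.0485
grasp_force: 0.0
clock: 3.07
ee_pos: [0.4764, 0.36, 0.0824]
eef_rot: [[-0.117, 0.993, 0.0], [0.993, 0.117, 0.001], [0.001, 0.0, -1.0]]
contact_force: [-2.2, 1.0, 6.1]
opening: 0.0156
grasp_force: 20.0
```

```bash
python3 -m creep '[[[0,0,0.3,0,1],[0,0,0.5,0,1],[0,0,0.5,0,1],[0,0,0.5,0,1],[0,0,0.5,0,1],[0,0,0.5,0,1],[0,0,0.5,0,1],[0,0,0.3,0,1]]]' 25; python3 -m creep '[[[0.2,-0.7,0,0,1],[0.2,-0.7,0,0,1],[0.2,-0.7,0,0,1],[0.2,-0.7,0,0,1],[0.2,-0.7,0,0,1],[0.2,-0.7,0,0,1],[0.2,-0.7,0,0,1],[0.2,-0.7,0,0,1]]]'; python3 -m creep '[[[0,-0.6,0,0,1],[0,0,0,0,1],[0,0,0,0,1],[0,0,0,0,1]]]'
python3 - <<'E'
from h import *
c=grab('wrist');save(c,'w2.png');np.savez('w2.npz',**c);s=arm.state(); print(s['clock'],s['ee_pos'],np.degrees(np.arctan2(s['eef_rot'][1][1],s['eef_rot'][0][1])),s['opening'])
E
```

```text
clock: 3.73
ee_pos: [0.4774, 0.3602, 0.1918]
eef_rot: [[-0.117, 0.993, 0.002], [0.993, 0.117, 0.001], [0.001, 0.002, -1.0]]
contact_force: [0.9, 0.4, -0.0]
opening: 0.0157
grasp_force: 25.0
clock: 4.4
ee_pos: [0.5247, 0.1907, 0.1898]
eef_rot: [[-0.117, 0.993, 0.0], [0.993, 0.117, -0.0], [-0.0, 0.0, -1.0]]
contact_force: [-0.4, 0.1, -0.5]
opening: 0.0156
grasp_force: 25.0
clock: 4.73
ee_pos: [0.5245, 0.1744, 0.1897]
eef_rot: [[-0.117, 0.993, -0.0], [0.993, 0.117, 0.001], [0.001, 0.0, -1.0]]
contact_force: [0.4, 0.3, -0.8]
opening: 0.0152
grasp_force: 25.0
4.7833 [0.52447755 0.17466599 0.1897149 ] 6.753486374747511 0.015618799102217184
```

View pics/w2.png

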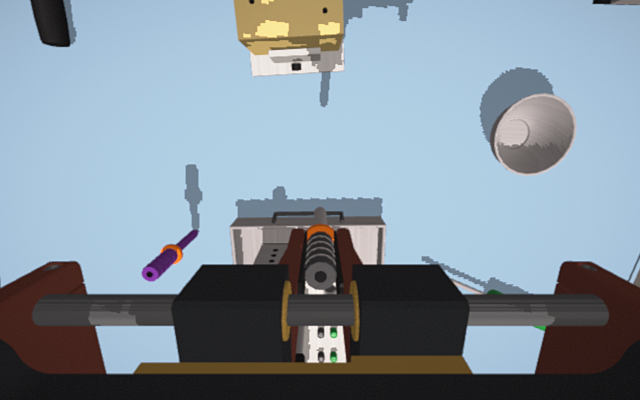

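The wrist view now shows the sleeve hanging straight in the fingers, with its collar at (320,232) and the shaft beyond it at (320,212). It hides the hole, so I rise and move past the hole to see it.

```bash
python3 -m creep '[[[0.1,0,0.5,0,1],[0.1,0,0.5,0,1],[0.1,0,0.5,0,1],[0.1,-0.5,0.2,0,1],[0.1,-0.7,0,0,1],[0.1,-0.7,0,0,1],[0,-0.7,0,0,1],[0,-0.7,0,0,1]]]'; python3 -m creep '[[[0,-0.7,0,0,1],[0,-0.7,0,0,1],[0,-0.7,0,0,1],[0,-0.4,0,0,1],[0,0,0,0,1],[0,0,0,0,1],[0,0,0,0,1],[0,0,0,0,1]]]'
python3 - <<'E'
from h import *
c=grab('wrist');save(c,'w3.png');np.savez('w3.npz',**c);s=arm.state(); print(s['clock'],s['ee_pos'],np.degrees(np.arctan2(s['eef_rot'][1][1],s['eef_rot'][0][1])),s['opening'])
E
```

```text
clock: 5.45
ee_pos: [0.5427, 0.0753, 0.2407]
eef_rot: [[-0.119, 0.993, 0.0], [0.993, 0.119, 0.0], [0.0, 0.0, -1.0]]
contact_force: [0.0, -0.2, -1.4]
opening: 0.0155
grasp_force: 25.0
clock: 6.12
ee_pos: [0.5425, 0.0011, 0.2406]
eef_rot: [[-0.119, 0.993, -0.0], [0.993, 0.119, 0.001], [0.001, -0.0, -1.0]]
contact_force: [0.7, -0.2, -0.3]
opening: 0.0155
grasp_force: 25.0
6.1667 [0.5425076  0.00101014 0.24058926] 6.807214652716852 0.015773926781811953
```

View pics/w3.png

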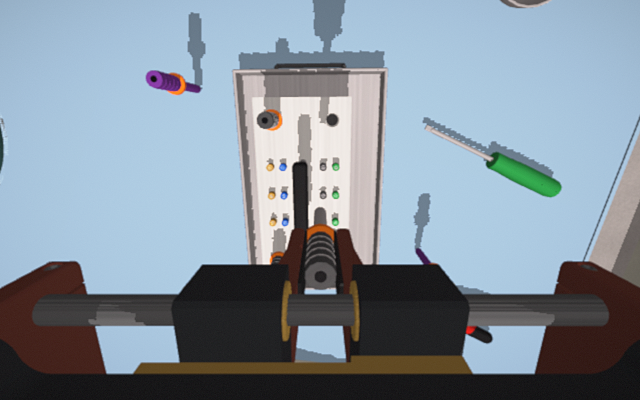

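The view shows the empty hole at (332,120), the place2 collar at (270,119), and the held sleeve's collar at (320,232).

Run:
```python
from h import *
c=dict(np.load('w3.npz'));P=cloud(c);im=c['color'];hsv=cv2.cvtColor(im,cv2.COLOR_RGB2HSV);s=arm.state();t=np.array(s['ee_pos'])
g=im.max(2)<95; w=np.zeros_like(g); w[108:132,320:345]=g[108:132,320:345]
k=np.argwhere(w)[:,::-1].astype(np.float32); (a,b),r=cv2.minEnclosingCircle(k); mu=k.mean(0)
print('hole px',a,b,r,mu,'exp r',c['mtx'][0,0]*.0065/(c['o'][2]-.075)); H=ray(c,*mu,.075);print('hole',H,ray(c,a,b,.075))
d=(abs(P[...,2]-.075)<.004); d[:80]=0;d[225:]=0;d[:,:245]=0;d[:,375:]=0;print('deck z',np.median(P[d][:,2]))
def orange(v0,v1,u0,u1):
    m=cv2.inRange(hsv,(3,140,90),(16,255,255));q=np.zeros_like(m);q[v0:v1,u0:u1]=m[v0:v1,u0:u1];return np.argwhere(q)[:,::-1].astype(np.float32)
k=orange(105,135,250,290);(a,b),r=cv2.minEnclosingCircle(k);S2=ray(c,a,b,.079);print('s2',a,b,r,S2)
k=orange(218,245,300,345);print('held',k.min(0),k.max(0))
# held collar: silhouette limits; top plane = TCP-.0064, underside TCP-.0104
um=(k[:,0].min()+k[:,0].max())/2
top=ray(c,um,k[:,1].min(),t[2]-.0104); print('far edge',top, 'axis est', top-t)
for v in (232,): print('mid',ray(c,um,v,t[2]-.0064)-t)
cols=[]
for v in range(208,224):
    row=hsv[v,300:340]; sat=row[:,1].astype(int); cols.append((v,[int(x) for x in im[v,308:334].max(1)]))
for q in cols[::3]: print(q)
```

```text
hole px 331.5548095703125 119.40410614013672 5.623430252075195 [331.79593  119.265305] exp r 5.87803259494866
hole [0.54765331 0.07232568 0.075     ] [0.54741617 0.07215349 0.075     ]
deck z 0.07512340585695532
s2 271.5 119.5 10.511998176574707 [0.48439916 0.06459514 0.079     ]
held [307. 224.] [333. 240.]
far edge [0.54233342 0.01004801 0.23018926] axis est [-0.00017417  0.00903786 -0.0104    ]
mid [ 0.00026144  0.00536479 -0.0064    ]
(208, [200, 251, 243, 241, 242, 242, 243, 229, 162, 107, 85, 82, 85, 89, 100, 143, 201, 235, 238, 238, 237, 237, 237, 236, 236, 240])
(211, [200, 251, 242, 240, 244, 237, 173, 84, 80, 87, 88, 89, 90, 90, 94, 93, 96, 145, 220, 241, 239, 237, 236, 236, 237, 242])
(214, [200, 250, 242, 241, 244, 230, 142, 82, 86, 88, 90, 90, 92, 93, 96, 96, 96, 111, 201, 244, 239, 237, 237, 223, 190, 174])
(217, [202, 251, 243, 241, 245, 218, 114, 81, 87, 88, 88, 90, 92, 93, 95, 97, 98, 107, 199, 244, 239, 238, 240, 213, 153, 134])
(220, [152, 235, 242, 242, 247, 219, 113, 81, 86, 89, 90, 90, 90, 94, 95, 98, 99, 102, 170, 234, 240, 239, 242, 201, 113, 130])
(223, [153, 235, 244, 242, 248, 210, 92, 81, 87, 92, 101, 107, 107, 105, 102, 103, 100, 100, 147, 225, 243, 239, 239, 221, 185, 207])
```

Run:
```python
from h import *
c=dict(np.load('w3.npz'));im=c['color'];t=np.array(arm.state()['ee_pos'])
for v in range(203,211): print(v,[int(x) for x in im[v,312:330].max(1)])
ax=np.array([-.119,.993,0])
e=ray(c,319.5,207,t[2]-.0724)-t;print('tip axis',e-.003*ax)
# shaft side edges at row 214-220: cols 313.8..325.3 -> axis col ~319.6
for z in (.03,.05): print(z,ray(c,319.6,216,t[2]-z)-t)
```

```text
203 [242, 240, 239, 239, 241, 239, 239, 242, 243, 243, 242, 241, 238, 236, 236, 238, 237, 236]
204 [241, 240, 239, 239, 241, 239, 239, 243, 244, 243, 242, 240, 238, 236, 236, 238, 237, 236]
205 [241, 241, 239, 240, 242, 241, 241, 245, 247, 245, 244, 242, 239, 236, 235, 237, 238, 237]
206 [241, 241, 240, 242, 245, 245, 233, 227, 236, 235, 241, 246, 242, 237, 236, 237, 239, 237]
207 [241, 240, 242, 246, 236, 191, 147, 135, 147, 147, 172, 229, 243, 239, 237, 237, 238, 237]
208 [242, 242, 243, 229, 162, 107, 85, 82, 85, 89, 100, 143, 201, 235, 238, 238, 237, 237]
209 [243, 244, 234, 168, 95, 81, 83, 84, 86, 87, 87, 97, 153, 224, 240, 240, 238, 237]
210 [243, 239, 192, 108, 80, 83, 88, 88, 90, 91, 93, 93, 115, 173, 228, 239, 238, 237]
tip axis [ 0.00074332 -0.00198905 -0.0724    ]
0.03 [-0.00026736  0.00755784 -0.03      ]
0.05 [ 0.00051631  0.00078276 -0.05      ]
```

```bash
python3 -m creep '[[[0.14,0.5,0,0,1],[0,0.5,0,0,1],[0,0.5,0,0,1],[0,0.5,0,0,1],[0,0.44,0,0,1],[0,0,-0.5,0,1],[0,0,-0.5,0,1],[0,0,-0.5,0,1]]]'; python3 -m creep '[[[0,0,-0.5,0,1],[0,0,-0.5,0,1],[0,0,-0.3,0,1],[0,0,-0.1,0,1],[0,0,0,0,1],[0,0,0,0,1],[0,0,0,0,1],[0,0,0,0,1]]]'
python3 - <<'E'
from h import *
s=arm.state(); print(np.round(s['ee_pos'],4),s['contact_force'])
c=grab('wrist');im=cv2.resize(c['color'][190:290,260:380],None,fx=5,fy=5); cv2.imwrite('pics/w4.png',im[...,::-1])
E
```

```text
clock: 6.83
ee_pos: [0.547, 0.0742, 0.1954]
eef_rot: [[-0.119, 0.993, 0.001], [0.993, 0.119, 0.0], [-0.0, 0.001, -1.0]]
contact_force: [0.1, -0.1, -0.0]
opening: 0.0156
grasp_force: 25.0
clock: 7.5
ee_pos: [0.5475, 0.0731, 0.1545]
eef_rot: [[-0.117, 0.993, 0.002], [0.993, 0.117, 0.0], [-0.0, 0.002, -1.0]]
contact_force: [-0.2, 1.0, -0.7]
opening: 0.0156
grasp_force: 25.0
[0.5475 0.0731 0.1545] [-0.15177466  0.99834899 -0.66285799]
```

View pics/w4.png

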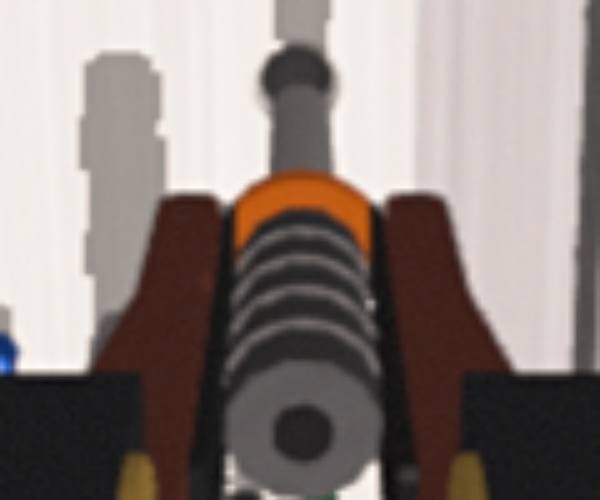

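The crop shows the shaft tip over the dark hole: hole centre about (297,78), shaft at (301,85). That is within about 1 mm, so I make a small correction and lower gently.

```bash
python3 -m creep '[[[-0.03,0.03,0,0,1],[0,0,-0.15,0,1],[0,0,-0.15,0,1],[0,0,-0.15,0,1],[0,0,-0.15,0,1],[0,0,-0.15,0,1],[0,0,-0.15,0,1],[0,0,0,0,1]]]'
```

```text
clock: 8.22
ee_pos: [0.5452, 0.0739, 0.1254]
eef_rot: [[-0.117, 0.993, -0.002], [0.993, 0.117, -0.0], [0.0, -0.002, -1.0]]
contact_force: [1.4, -0.4, -0.6]
opening: 0.0153
grasp_force: 25.0
```

```bash
python3 -m creep '[[[0.04,0,-0.1,0,1],[0,0,-0.15,0,1],[0,0,-0.15,0,1],[0,0,-0.15,0,1],[0,0,-0.15,0,1],[0,0,-0.15,0,1],[0,0,-0.15,0,1],[0,0,0,0,1]]]'
```

```text
clock: 8.88
ee_pos: [0.5463, 0.0739, 0.0955]
eef_rot: [[-0.117, 0.993, -0.002], [0.993, 0.117, -0.0], [0.0, -0.002, -1.0]]
contact_force: [-1.2, -0.3, -0.9]
opening: 0.0158
grasp_force: 25.0
```

```bash
python3 -m creep '[[[0,0,-0.1,0,1],[0,0,-0.1,0,1],[0,0,-0.05,0,1],[0,0,0,0,1],[0,0,0,0,1]]]'
```

```text
clock: 9.3
ee_pos: [0.547, 0.0739, 0.0891]
eef_rot: [[-0.117, 0.993, -0.0], [0.993, 0.117, 0.0], [0.0, -0.0, -1.0]]
contact_force: [0.3, -0.3, -0.1]
opening: 0.0156
grasp_force: 25.0
```

```bash
python3 -m creep '[[[0,0,-0.05,0,1],[0,0,-0.05,0,1],[0,0,0,0,1],[0,0,0,0,1]]]'
python3 - <<'E'
from h import *
c=grab('wrist');im=cv2.resize(c['color'][190:290,260:380],None,fx=5,fy=5); cv2.imwrite('pics/w5.png',im[...,::-1])
E
```

```text
clock: 9.63
ee_pos: [0.547, 0.0739, 0.086]
eef_rot: [[-0.117, 0.993, -0.0], [0.993, 0.117, -0.0], [0.0, -0.0, -1.0]]
contact_force: [-0.0, -0.3, -1.5]
opening: 0.0152
grasp_force: 25.0
```

View pics/w5.png

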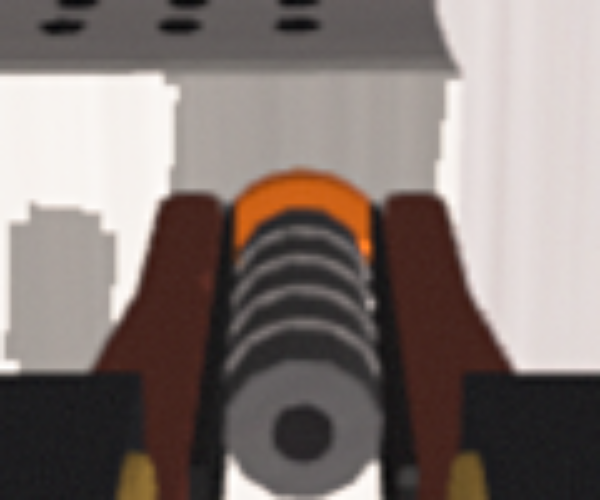

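The sleeve is in the hole, with its collar at about (300,180) practically on the deck. I lower until it makes contact.

```bash
python3 -m creep '[[[0,0,-0.04,0,1],[0,0,0,0,1],[0,0,0,0,1]]]';python3 -m creep '[[[0,0,-0.04,0,1],[0,0,0,0,1],[0,0,0,0,1]]]'
```

```text
clock: 9.93
ee_pos: [0.5473, 0.0739, 0.0854]
eef_rot: [[-0.117, 0.993, 0.0], [0.993, 0.117, -0.0], [-0.0, 0.0, -1.0]]
contact_force: [-1.5, -0.2, 5.4]
opening: 0.0157
grasp_force: 25.0
clock: 10.18
ee_pos: [0.5473, 0.074, 0.0853]
eef_rot: [[-0.117, 0.993, 0.001], [0.993, 0.117, -0.0], [-0.0, 0.001, -1.0]]
contact_force: [-4.6, 0.4, 16.1]
opening: 0.0157
grasp_force: 25.0
```

```bash
python3 -m creep '[[[0,0,0.05,0,1],[0,0,0,0,1],[0,0,0,0,0.2],[0,0,0,0,0.2],[0,0,0,0,0.2],[0,0,0,0,0.2],[0,0,0,0,0.2],[0,0,0,0,0.2]]]' && python3 -m creep '[[[0,0,0.2,0,0.2],[0,0,0.5,0,0.2],[0,0,0.6,0,0.2],[0,0,0.6,0,0],[0,0,0.6,0,0],[0,0,0.6,0,0],[0,0,0.5,0,0],[0,0,0,0,0]]]'
```

```text
clock: 10.85
ee_pos: [0.547, 0.0739, 0.0851]
eef_rot: [[-0.117, 0.993, -0.0], [0.993, 0.117, 0.0], [0.0, -0.0, -1.0]]
contact_force: [0.3, 0.2, -0.3]
opening: 0.0349
grasp_force: 0.0
clock: 11.52
ee_pos: [0.5493, 0.074, 0.1967]
eef_rot: [[-0.117, 0.993, 0.006], [0.993, 0.117, 0.0], [-0.001, 0.006, -1.0]]
contact_force: [1.0, -0.5, 0.6]
opening: 0.0439
grasp_force: 0.0
```

```bash
python3 -m creep '[[[0,-0.7,0.5,0,0],[0,-0.7,0.5,0,0],[0,-0.7,0.3,0,0],[0,-0.7,0,0,0],[0,-0.8,0,0,0],[0,-0.8,0,0,0],[0,-0.8,0,0,0],[0,-0.8,0,0,0]]]'; python3 -m creep '[[[0,-0.2,0,0,0],[0,0,0,0,0],[0,0,0,0,0],[0,0,0,0,0]]]'
python3 - <<'E'
from h import *
c=grab('wrist');save(c,'w6.png');np.savez('w6.npz',**c);s=arm.state(); print(s['ee_pos'],s['eef_rot'][0])
P=cloud(c)
m=(P[...,2]>.122)&(P[...,2]<.140)&(c['color'].max(2)<90); m[245:]=0
n,l,st,ce=cv2.connectedComponentsWithStats(m.astype(np.uint8))
i=1+st[1:,4].argmax(); print(st[i],P[l==i].mean(0),cv2.minAreaRect(P[l==i][:,:2].astype(np.float32)))
d=(abs(P[...,2]-.075)<.004); d[240:]=0;d[:,:230]=0;d[:,400:]=0;print('deck',np.median(P[d][:,2]),cv2.minAreaRect(P[d][:,:2].astype(np.float32)))
hsv=cv2.cvtColor(c['color'],cv2.COLOR_RGB2HSV);o=cv2.inRange(hsv,(3,140,90),(16,255,255)); n,l,st,ce=cv2.connectedComponentsWithStats(o)
for j in range(1,n):
  if st[j,4]>30: print(st[j],ray(c,*cv2.minEnclosingCircle(np.argwhere(l==j)[:,::-1].astype(np.float32))[0],.079))
E
```

```text
clock: 12.18
ee_pos: [0.5465, -0.1071, 0.2315]
eef_rot: [[-0.117, 0.993, -0.001], [0.993, 0.117, 0.0], [0.0, -0.001, -1.0]]
contact_force: [0.9, -0.6, -1.0]
opening: 0.0439
grasp_force: 0.0
clock: 12.52
ee_pos: [0.5468, -0.1109, 0.2319]
eef_rot: [[-0.118, 0.993, -0.001], [0.993, 0.118, 0.001], [0.001, -0.001, -1.0]]
contact_force: [0.4, -0.5, 0.7]
opening: 0.0437
grasp_force: 0.0
[ 0.54683327 -0.11078893  0.23196757] [-1.18265301e-01  9.92981842e-01 -6.16055889e-04]
[ 299   24   18  113 1810] [ 0.52601615 -0.01084036  0.13478062] ((0.5261321067810059, -0.012839823961257935), (0.013415581546723843, 0.08600138127803802), 7.093518257141113)
deck 0.07505344205152148 ((0.5281587839126587, -0.025568276643753052), (0.10428236424922943, 0.18441766500473022), 7.172624111175537)
[264   0  22  10 123] [0.4848604  0.05976005 0.079     ]
[334   0  21   9 117] [0.54896564 0.0673381  0.079     ]
[272 160  20  19  99] [ 0.50470119 -0.09758612  0.079     ]
[331 160  20  18 101] [ 0.56762985 -0.08948953  0.079     ]
[444 178  19  19 103] [ 0.69230527 -0.09470455  0.079     ]
```

View pics/w6.png

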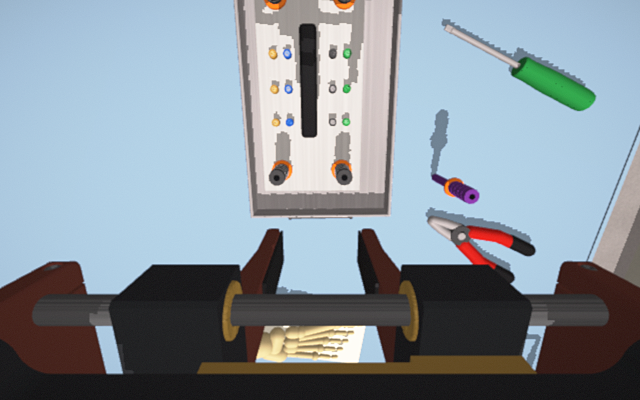

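The view shows the handle at columns 299–317, rows 24–136, all four collars seated on the deck, and nothing in the fingers' way. The handle's middle is (0.526, -0.0125), and the two collar pairs agree with that.

```bash
python3 -m creep '[[[-0.14,0.66,0,0.05,-0.1],[-0.14,0.66,0,0,-0.1],[-0.14,0.66,0,0,-0.1],[-0.14,0.66,0,0,-0.1],[-0.13,0.64,-0.2,0,-0.1],[0,0,-0.6,0,-0.1],[0,0,-0.6,0,-0.1],[0,0,-0.6,0,-0.1]]]'; python3 -m creep '[[[0,0,0,0,-0.1],[0,0,0,0,-0.1],[0,0,0,0,-0.1]]]'
```

```text
clock: 13.23
ee_pos: [0.5264, -0.0119, 0.172]
eef_rot: [[-0.125, 0.992, 0.001], [0.992, 0.125, 0.0], [-0.0, 0.001, -1.0]]
contact_force: [-0.3, 0.3, -0.1]
opening: 0.0483
grasp_force: 0.0
clock: 13.48
ee_pos: [0.5268, -0.0132, 0.173]
eef_rot: [[-0.123, 0.992, 0.001], [0.992, 0.123, -0.0], [-0.0, 0.001, -1.0]]
contact_force: [-0.4, 0.6, 0.5]
opening: 0.048
grasp_force: 0.0
```

```bash
python3 -m creep '[[[-0.02,0.02,-0.5,0,-0.1],[0,0,-0.5,0,-0.1],[0,0,-0.5,0,-0.1],[0,0,-0.4,0,-0.1],[0,0,-0.25,0,-0.1],[0,0,-0.03,0,-0.1],[0,0,0,0,-0.1],[0,0,0,0,-0.1]]]'; python3 -m creep '[[[0,0,0,0,1],[0,0,0,0,1],[0,0,0,0,1],[0,0,0,0,1],[0,0,0,0,1],[0,0,0,0,1],[0,0,0,0,1],[0,0,0,0,1]]]' 30; python3 -m creep '[[[0,0,0,0,1],[0,0,0,0,1],[0,0,0,0,1]]]' 55
```

```text
clock: 14.15
ee_pos: [0.5266, -0.0132, 0.1078]
eef_rot: [[-0.122, 0.992, 0.002], [0.992, 0.122, -0.0], [-0.0, 0.001, -1.0]]
contact_force: [-0.2, 0.3, -0.3]
opening: 0.0482
grasp_force: 0.0
clock: 14.82
ee_pos: [0.5252, -0.0131, 0.1068]
eef_rot: [[-0.123, 0.992, -0.001], [0.992, 0.123, -0.0], [-0.0, -0.001, -1.0]]
contact_force: [-1.9, -1.3, 1.7]
opening: 0.0137
grasp_force: 30.0
clock: 15.07
ee_pos: [0.5253, -0.0131, 0.1068]
eef_rot: [[-0.123, 0.992, -0.001], [0.992, 0.123, -0.0], [0.0, -0.001, -1.0]]
contact_force: [-4.0, -1.5, 2.9]
opening: 0.0136
grasp_force: 55.0
```

Gripped; 13.6 mm opening fits the 14 mm bar. I lift slowly.

```bash
python3 -m creep '[[[0,0,0.05,0,1],[0,0,0.08,0,1],[0,0,0.1,0,1],[0,0,0.1,0,1],[0,0,0.1,0,1],[0,0,0.1,0,1],[0,0,0.1,0,1],[0,0,0.1,0,1]]]'; python3 -m creep '[[[0,0,0.15,0,1],[0,0,0.15,0,1],[0,0,0.15,0,1],[0,0,0.15,0,1],[0,0,0.15,0,1],[0,0,0.15,0,1],[0,0,0.15,0,1],[0,0,0.15,0,1]]]'
```

```text
clock: 15.73
ee_pos: [0.5258, -0.0131, 0.129]
eef_rot: [[-0.122, 0.992, -0.0], [0.992, 0.122, -0.0], [-0.0, -0.0, -1.0]]
contact_force: [-0.8, -0.2, -8.3]
opening: 0.0136
grasp_force: 55.0
clock: 16.4
ee_pos: [0.5257, -0.013, 0.1652]
eef_rot: [[-0.122, 0.992, -0.0], [0.992, 0.122, 0.0], [0.0, -0.0, -1.0]]
contact_force: [0.2, 0.1, -8.7]
opening: 0.0135
grasp_force: 55.0
```

```bash
python3 -m creep '[[[0,0,0.25,0,1],[0,0,0.3,0,1],[0,0,0.3,0,1],[0,0,0.3,0,1],[0,0,0.3,0,1],[0,0,0.3,0,1],[0,0,0.3,0,1],[0,0,0.2,0,1]]]'; python3 -m creep '[[[0,0,0.15,0,1],[0,0,0.1,0,1],[0,0,0.03,0,1],[0,0,0,0,1],[0,0,0,0,1],[0,0,0,0,1],[0,0,0,0,1],[0,0,0,0,1]]]'; python3 -m creep '[[[0,0,0,0,1],[0,0,0,0,1],[0,0,0,0,1],[0,0,0,0,1],[0,0,0,0,1],[0,0,0,0,1],[0,0,0,0,1],[0,0,0,0,1]]]'
python3 - <<'E'
from h import *
c=grab('scene');im=cv2.resize(c['color'][60:280,180:480],None,fx=2.6,fy=2.6); cv2.imwrite('pics/s9.png',im[...,::-1]); print(np.linalg.norm(arm.state()['ft_torque']))
E
```

```text
clock: 17.07
ee_pos: [0.5262, -0.0131, 0.2336]
eef_rot: [[-0.122, 0.992, 0.001], [0.992, 0.122, -0.0], [-0.0, 0.001, -1.0]]
contact_force: [-1.2, -0.6, -8.0]
opening: 0.0132
grasp_force: 55.0
clock: 17.73
ee_pos: [0.5256, -0.013, 0.2403]
eef_rot: [[-0.123, 0.992, -0.001], [0.992, 0.123, 0.0], [0.0, -0.001, -1.0]]
contact_force: [0.2, -0.4, -6.7]
opening: 0.0135
grasp_force: 55.0
clock: 18.4
ee_pos: [0.5258, -0.0131, 0.2406]
eef_rot: [[-0.122, 0.992, -0.0], [0.992, 0.122, 0.0], [0.0, -0.0, -1.0]]
contact_force: [0.4, -0.6, -7.8]
opening: 0.0136
grasp_force: 55.0
0.05888813117495427
```

View pics/s9.png

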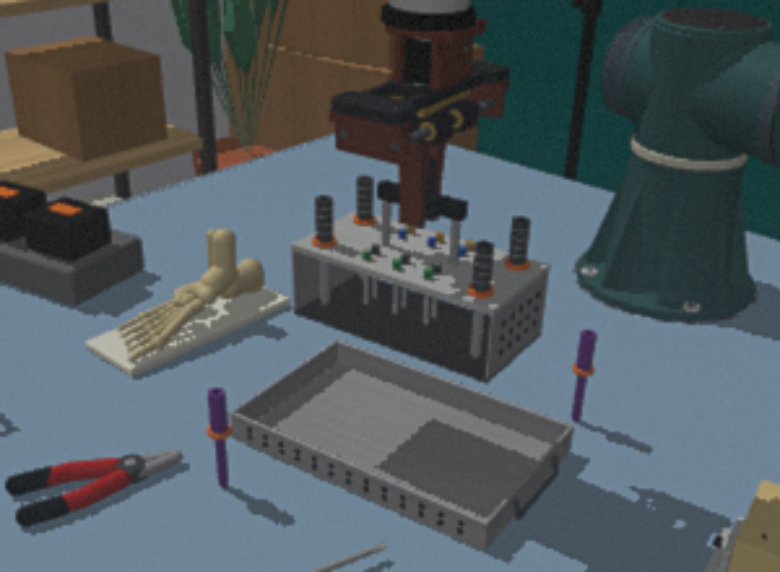

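The rack hangs level and clear above the tray, with four collars on the deck at (325,242), (365,220), (517,264) and (482,291). The bystanders are untouched.

```bash
python3 -c "
from workcell import arm
print(arm.finish_job())"
```

```text
the job is handed in; nothing more can be done
None
```

The sleeve is seated in the rack's empty place, and the arm holds the full rack level and steady above the tray, underside about 13.5 cm up; the job is handed in at about 18 s.

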